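Fold the retaining flap over the samples and shut the sample case

TASK

Put the polished samples away: with the fingertips, push the upright orange flap of the grey sample case all the way down over the samples first, and only then push the hinged grey cover fully shut over it. Do it gently, without slamming or ramming flap or cover; leave the samples in their wells and the things beside the case where they stand, lift nothing, and finish clear of everything.

Things in the scene. Friction and masses are not known exactly. Their poses are not given: they have to be found in the camera images.
- case: open grey hard-shell sample case, 130 (x) x 170 (y) x 56 mm high with walls 5 mm thick, fixed to the desk; origin at the centre of its underside, z up. Inside is a black insert with six round wells. Its -x side is the front (towards the robot), the cover is hinged on its +x rim and the flap just inside its +y wall.
- flap (a joint): hinge angle (rad) of the orange retaining flap: 0 = folded fully down, level over the samples (upper face 47 mm above the desk, 9 mm below the case rim); 1.57 = straight up; more leans outward, to the case's +y. Starts between 1.35 and 1.7. Stiff hinge: about 1 N at the free edge moves it and it stays where it is left, so push it all the way.
- cover (a joint): hinge angle (rad) of the grey cover: 0 = fully shut on the rim (its top then 70 mm above the desk); 1.57 = straight up; more leans back, to the case's +x. Starts between 1.65 and 1.88. Stiff hinge: about 2 N at the front edge moves it and it stays where it is left, so push it all the way. With the flap up it cannot be shut.
- flap_hinge (a point): middle of the flap's hinge line, which runs along the case's x; at (0, 76, 44) mm in the case's frame. A point of the flap r mm from it lies at case y = 76 - r cos(angle), z = 44 + r sin(angle).
- cover_hinge (a point): middle of the cover's hinge line, which runs along the case's y; at (66, 0, 56) mm in the case's frame. A point in the hinge plane of the cover r mm from it lies at case x = 66 - r cos(angle), z = 56 + r sin(angle).
- flap_edge (a point): middle of the flap's free edge, at half its thickness; axes turn with the flap. The flap is a plate 104 mm wide (case x from -52 to +52), 142 mm from hinge to free edge, 6 mm thick (3 mm either side of the hinge plane), with a thin grey pad under it.
- cover_edge (a point): middle of the cover's front edge, at half the thickness of its 5 mm top plate; axes turn with the cover. The cover is 176 mm wide (case y), 134 mm from hinge to front edge plus a black lip 50 mm wide that adds 9 mm; its outer face lies 14 mm outside the hinge plane (above it when shut).
- sample_1_mid (a point): centre of a loose polished sample in black resin, a disc 30 mm in diameter and 13 mm high, lying in a well 14 mm deep of the case (stay in the well)
- sample_2_mid (a point): centre of a loose polished sample in dark red resin, a disc 30 mm in diameter and 16 mm high, lying in a well 14 mm deep of the case (stay in the well)
- sample_3_mid (a point): centre of a loose polished sample in black resin, a disc 30 mm in diameter and 19 mm high, lying in a well 14 mm deep of the case (stay in the well)
- sample_4_mid (a point): centre of a loose polished sample in dark green resin, a disc 30 mm in diameter and 13 mm high, lying in a well 14 mm deep of the case (stay in the well)
- loupe_mid (a point): centre, half-way up, of a loose black stand loupe, 40 mm in diameter and 36 mm high, standing beside the case
- objective_mid (a point): centre, half-way up, of a loose white objective with a blue band, 26 mm in diameter and 41 mm high, standing beside the case
- canister_mid (a point): centre, half-way up, of a loose black screw canister, 43 mm in diameter and 54 mm high, standing beside the case

How it is judged:
By the outcome, as a careful person would: the job done as asked, in the order asked, and still so for the second after the job is handed in, with the robot touching nothing.
It also fails if it takes over 58 s, if anything falls off the work surface, if the arm or the gripper's body presses on something with over 40 N, if the wrist force passes 120 N, or if a joint passes its speed limit or range.

ROBOT

A 6-joint arm with a two-finger parallel gripper is mounted at the origin on a cart in front of the work surface, level with it; the furniture and walls round the work are solid. World frame = base frame: x ahead of the robot, y to its left, z up, the work surface at z = 0. Lengths are in m, angles in rad, forces in N, time in s.
With the tool pointing down it reaches from about 0.275 to 0.825 m from the base axis. Payload 5.2 kg.
Tool frame: the origin (TCP) lies on the centre line of the jaws, within the pads' length; the fingertips stand 11 mm ahead of it and the grasp point (between the pads) lies 8 mm behind it (env.nose_length is the distance from the TCP to the fingertips, in m); z points along the fingers, y is the line along which they close (so a half turn about z gives the same grasp; the last joint's range is limited). The gripper opens to 93 mm and grips with 3 to 60 N. Pads are 15 mm wide; open, the fingers measure 128 mm over their backs; the gripper's body (75 mm by 188 mm) begins 65 mm behind the grasp point.
Start: joints at [-1.424, 0.259, 1.535, -0, 1.348, -0.203], TCP at [0.189, -0.517, 0.23] pointing down, gripper open.
Joint ranges: [-3.14, 3.14], [-0.91, 2.08], [0.19, 2.58], [-1.22, 4.36], [0.22, 2.71], [-3.12, 3.12]. Speed limits (rad/s): [2.57, 2.57, 3.14, 3.14, 3.14, 3.14].

INTERFACE

Orientations are given as a unit quaternion [x, y, z, w].
In Python, from workcell import get_state, optics, job, env gives the robot as it stands.
- The arm moves only by the shell command python3 -m jog 'ROWS' [FORCE]. ROWS is JSON, a list of rows, each an object with "offset": the shift along the tool's x, y, z in cm, a list of three; "rotation": the turn, a rotation vector about the tool's x, y, z in degrees, a list of three; "grip": the opening, from 0 (shut) to 1 (fully open). A call has 1 to 8 rows; each row shifts and turns the commanded pose from where the row before left it, along the tool's axes as they then stand; what a row does not reach is not made up. A row lasts 1/12 s, in which the tool goes at most 41.7 mm and 7.16 degrees, less where a joint would pass 70% of its speed; a pose out of reach is approached as far as the arm can. A call with a gripper value outside its range is refused whole. The fingers move at their own pace and stop on an object; FORCE is the grip in N (left out, the last holds). Time passes only in rows, so rows that do not move let the fingers close. It gives the time, the measured TCP pose, the force, the opening and the grip force at its end, in the units of the state.
- get_state(): the state, without advancing time (a new reading comes with each control period).
- optics.capture(name): name is "side" or "top" or "wrist"; returns a dict with "color" (480x640x3 uint8, blue, green, red), "z_map" (480x640 float32, m along the optical axis (not along the pixel's ray), 0 where there is no reading), "fx", "fy", "cx", "cy" (pixels), "dist_coeffs" ([k1, k2, p1, p2, k3] as OpenCV has them; the pictures are not rectified), "world_from_camera" (4x4, takes a point from camera to world coordinates); the wrist camera has in their place "hand_eye" (4x4, takes a point from camera to tool coordinates, whose origin is the TCP and whose axes are the flange's). Camera axes: x right, y down, z forward; pixel columns grow to the right and rows downward; lengths in m; the calibration is good to about 2 mm. A picture is of the moment at which its call begins: read the wrist's pose just before it.
- job.sign_off(): hands the job in; it is judged then, once.
The state is a dict: "time_s": time; "q": joint angles; "qd": joint speeds; "joint_torque": joint torques, N m; "ee_pos": TCP position; "tcp_rot": TCP orientation; "ft_force": force on the tool from outside, world axes, zero at the start; "torque": the same for the moment, N m; "finger_gap": opening from 0.0 (shut) to 1.0 (fully open); "finger_force": force on a finger pad.
Only numpy, scipy, OpenCV 4.12 (cv2) and the standard library are available. Lean on these libraries where they do the work, as an engineer would, in place of code of your own. Each camera call takes 0.05 s, during which the arm holds its last target. There are 200 camera calls.

## Working session

There is one attempt and no reset: what is moved stays moved. The work goes in short steps, Python scripts to look and compute and a shell command to move; the robot and the scene stay as the last step left them, time stands still between calls to the robot, and variables do not carry over. Pictures are saved under pics/ and viewed, at most 10 in all, crops included, and the job is handed in when it is done.

```bash
ls; mkdir -p pics; python3 - <<'E'
from workcell import get_state, optics, job, env
import cv2, numpy as np, pickle
s=get_state(); print(s, env.nose_length)
ims={}
for n in("top","side"):
    c=optics.capture(n); ims[n]=c; cv2.imwrite(f"pics/{n}0.png",c["color"])
    print(n,c["fx"],c["fy"],c["cx"],c["cy"],c["dist_coeffs"],np.round(c["world_from_camera"],3).tolist())
pickle.dump(ims,open("ims0.pkl","wb"))
E
```

```text
pics
{'time_s': 0.0, 'q': array([-1.42377214e+00,  2.59310738e-01,  1.53607572e+00,  1.40555326e-05,
        1.34797868e+00, -2.02782574e-01]), 'qd': array([ 0.00028989, -0.00027094, -0.00068834, -0.00035604,  0.00015636,
       -0.00109063]), 'joint_torque': array([ 5.02674684e-04, -4.37300920e+01, -2.84003091e+01,  7.19715538e-02,
        4.10214392e-02, -1.19773467e-04]), 'ee_pos': array([ 0.1884522 , -0.51615515,  0.228838  ]), 'tcp_rot': array([ 9.84743241e-01,  1.74011390e-01,  3.15544093e-05, -8.85703327e-04]), 'ft_force': array([-0.90766703,  0.7857359 ,  0.20527089]), 'torque': array([ 0.04737281, -0.02963183,  0.00834091]), 'finger_force': 0.0, 'finger_gap': 0.9980088870362629} 0.011
top 615.2535939733483 615.2535939733483 319.19699490807386 235.5305434757922 [-0.21291951  0.          0.          0.          0.        ] [[-0.001, -0.987, 0.163, 0.338], [-1.0, 0.0, -0.005, 0.074], [0.005, -0.163, -0.987, 1.231], [0.0, 0.0, 0.0, 1.0]]
side 519.0605829475049 519.0605829475049 320.859981657162 232.9414287918361 [0.04200985 0.         0.         0.         0.        ] [[0.903, -0.333, 0.271, 0.266], [-0.429, -0.685, 0.589, -0.47], [-0.011, -0.648, -0.761, 0.782], [0.0, 0.0, 0.0, 1.0]]
```

View pics/top0.png

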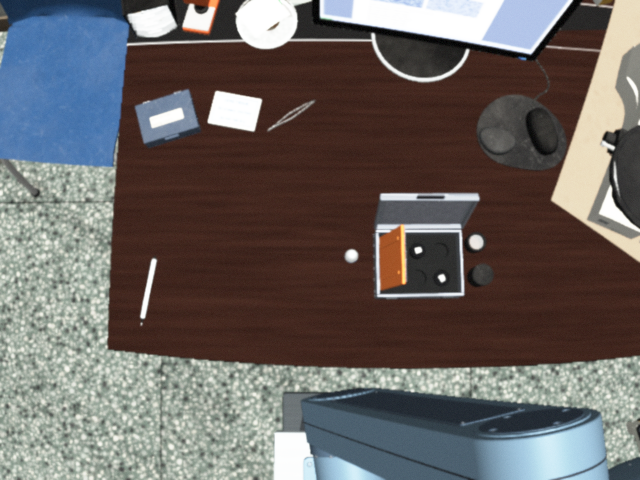

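View pics/side0.png

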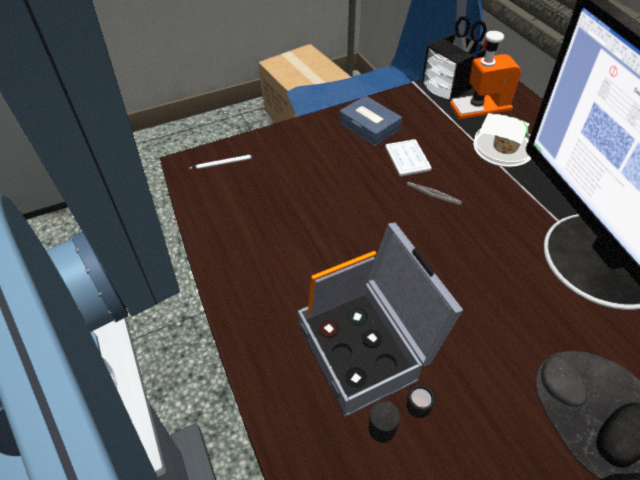

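Top view: case at about (420,262), orange flap upright on its left (+y) at x≈403, cover at the top (+x) around (430,210), objective at (351,256), loupe at (476,242), canister at (481,275). The side view shows the flap's top edge from (312,278) to (375,255) and the cover's front edge from (392,230) to (460,310).

```bash
cat > h.py <<'E'
import cv2, numpy as np, pickle
def cloud(c):
    K=np.array([[c["fx"],0,c["cx"]],[0,c["fy"],c["cy"]],[0,0,1]])
    v,u=np.mgrid[0:480,0:640]
    p=cv2.undistortPoints(np.stack([u,v],-1).reshape(-1,1,2).astype(float),K,np.array(c["dist_coeffs"])).reshape(480,640,2)
    P=np.dstack([p,np.ones((480,640))])*c["z_map"][...,None]
    T=c["world_from_camera"]; return P@T[:3,:3].T+T[:3,3]
E
python3 - <<'E'
from h import *
ims=pickle.load(open("ims0.pkl","rb"))
W={n:cloud(ims[n]) for n in ims}
t=W["top"]; s=W["side"]
print("desk z top/side",np.median(t[300:330,250:340,2]),np.median(s[240:300,520-20:540,2]))
for n,w in W.items():
    c=ims[n]; roi=(c["z_map"]>0)&(w[...,0]>.3)&(w[...,0]<.7)&(w[...,1]>-.3)&(w[...,1]<.15)
    # rim
    m=roi&(abs(w[...,2]-.056)<.003)
    P=w[m]; print(n,"rim",len(P),cv2.minAreaRect((P[:,:2]*1000).astype(np.float32)))
    hsv=cv2.cvtColor(c["color"],cv2.COLOR_BGR2HSV)
    o=roi&(hsv[...,0]>5)&(hsv[...,0]<22)&(hsv[...,1]>170)&(hsv[...,2]>120)&(w[...,2]>.04)
    P=w[o]; print(n,"orange",len(P),np.percentile(P,[2,50,98],axis=0).round(3).tolist())
    top=P[P[:,2]>.17];print(" top edge", len(top),top.mean(0).round(4) if len(top) else '')
    m=roi&(w[...,2]>.065)&(hsv[...,1]<90)
    P=w[m]; 
    print(n,"tall grey",len(P),np.percentile(P,[1,50,99],axis=0).round(3).tolist())
for (u,v) in [(351,256),(476,242),(481,275)]:
    p=t[v-3:v+4,u-3:u+4].reshape(-1,3); print("obj",(u,v),np.median(p,0).round(3))
# canister/loupe tops by z slices
pickle.dump(W,open("W0.pkl","wb"))
E
```

```text
desk z top/side -0.0008831086450794556 -0.0015481355561364762
top rim 1108 ((485.8628845214844, -154.969970703125), (142.44281005859375, 230.0900115966797), 0.13303181529045105)
top orange 1146 [[0.429, -0.072, 0.057], [0.477, -0.061, 0.128], [0.527, -0.05, 0.182]]
 top edge 142 [ 0.4756 -0.0708  0.1769]
top tall grey 2996 [[0.501, -0.211, 0.068], [0.57, -0.123, 0.138], [0.587, -0.038, 0.194]]
side rim 1727 ((490.9013977050781, -155.5975341796875), (144.9110107421875, 231.75369262695312), 1.362334966659546)
side orange 333 [[0.434, -0.077, 0.177], [0.482, -0.075, 0.182], [0.533, -0.071, 0.185]]
 top edge 333 [ 0.4824 -0.0745  0.1815]
side tall grey 7750 [[0.439, -0.212, 0.067], [0.57, -0.107, 0.133], [0.59, -0.039, 0.192]]
obj (351, 256) [0.495 0.006 0.038]
obj (476, 242) [ 0.523 -0.246  0.032]
obj (481, 275) [ 0.455 -0.247  0.053]
```

```bash
python3 - <<'E'
from h import *
ims=pickle.load(open("ims0.pkl","rb"))
for n,(x0,y0,x1,y1) in {"top":(330,180,510,315),"side":(280,210,480,450)}.items():
    c=ims[n]["color"][y0:y1,x0:x1]; k=min(800/(x1-x0),600/(y1-y0)); cv2.imwrite(f"pics/{n}crop.png",cv2.resize(c,None,fx=k,fy=k,interpolation=cv2.INTER_CUBIC)); print(n,k)
E
```

```text
top 4.444444444444445
side 2.5
```

```bash
python3 - <<'E'
from h import *
ims=pickle.load(open("ims0.pkl","rb"));W=pickle.load(open("W0.pkl","rb"))
for n,w in W.items():
    hsv=cv2.cvtColor(ims[n]["color"],cv2.COLOR_BGR2HSV)
    m=(abs(w[...,2]-.055)<.0025)&(w[...,0]>.38)&(w[...,0]<.565)&(w[...,1]>-.222)&(w[...,1]<-.03)&(hsv[...,2]>80)
    P=w[m]*1000; print(n,len(P),cv2.minAreaRect(P[:,:2].astype(np.float32)),np.percentile(P,[1,99],axis=0).round(0).tolist())
    F=P[P[:,0]<P[:,0].min()+9]; a=np.polyfit(F[:,1],F[:,0],1); print(" front line deg",np.degrees(np.arctan(a[0])),F[:,0].mean(), F[:,1].min(),F[:,1].max())
    # cover plane
    m=(w[...,2]>.075)&(w[...,2]<.185)&(w[...,0]>.545)&(w[...,0]<.62)&(w[...,1]>-.2)&(w[...,1]<-.05)&(hsv[...,1]<90)
    P=w[m]*1000; A=np.c_[P[:,1:],np.ones(len(P))]; 
    k=np.ones(len(P),bool)
    for _ in range(4):
        a=np.linalg.lstsq(A[k],P[k,0],rcond=None)[0]; r=P[:,0]-A@a; k=abs(r)<2.5
    print(" cover plane dx/dy,dx/dz",a,"x at z=56,y=-130:",a[1]*56+a[2]-130*a[0],k.mean(),"top z",np.percentile(w[(w[...,2]>.17)&(w[...,0]>.55)&(w[...,0]<.62)&(w[...,1]>-.2)&(w[...,1]<-.05)][:,2],99))
m=W["top"]; hsv=cv2.cvtColor(ims["top"]["color"],cv2.COLOR_BGR2HSV)
o=(hsv[...,0]>3)&(hsv[...,0]<22)&(hsv[...,1]>170)&(m[...,2]>.06)&(m[...,2]<.172)&(m[...,1]>-.1)&(m[...,1]<-.03)&(m[...,0]>.4)&(m[...,0]<.55)
P=m[o]*1000;A=np.c_[P[:,0],P[:,2],np.ones(len(P))]
k=np.ones(len(P),bool)
for _ in range(4):
    a=np.linalg.lstsq(A[k],P[k,1],rcond=None)[0]; k=abs(P[:,1]-A@a)<2.5
print("flap outer dy/dx,dy/dz",a,"y at z44,x480",a[0]*480+a[1]*44+a[2],k.mean(),"angle",np.pi/2+np.arctan(a[1]))
E
```

```text
top 824 ((485.3371276855469, -125.99948120117188), (141.1756134033203, 171.09918212890625), 0.039602894335985184) [[415.0, -211.0, 53.0], [556.0, -42.0, 57.0]]
 front line deg -0.42579480846931267 417.71695022997864 -211.59573191138847 -40.498753360809964
 cover plane dx/dy,dx/dz [-8.56614652e-03  2.19451470e-01  5.39255744e+02] x at z=56,y=-130: 552.6586257433783 0.8709026727181038 top z 0.1962942401042116
side 1393 ((490.6128234863281, -125.41706085205078), (143.70590209960938, 170.11732482910156), 0.6952552795410156) [[419.0, -210.0, 53.0], [561.0, -42.0, 57.0]]
 front line deg -0.4207266521553295 421.53835632145126 -209.57168476404664 -41.282631007261486
 cover plane dx/dy,dx/dz [-1.50343603e-02  2.17304670e-01  5.43192290e+02] x at z=56,y=-130: 557.3158183442837 0.9151572926596759 top z 0.19469140230257148
flap outer dy/dx,dy/dz [-2.74173341e-03 -1.69599568e-01 -3.89433909e+01] y at z44,x480 -47.7218039556905 0.9928934010152284 angle 1.4027953795825232
```

View pics/topcrop.png

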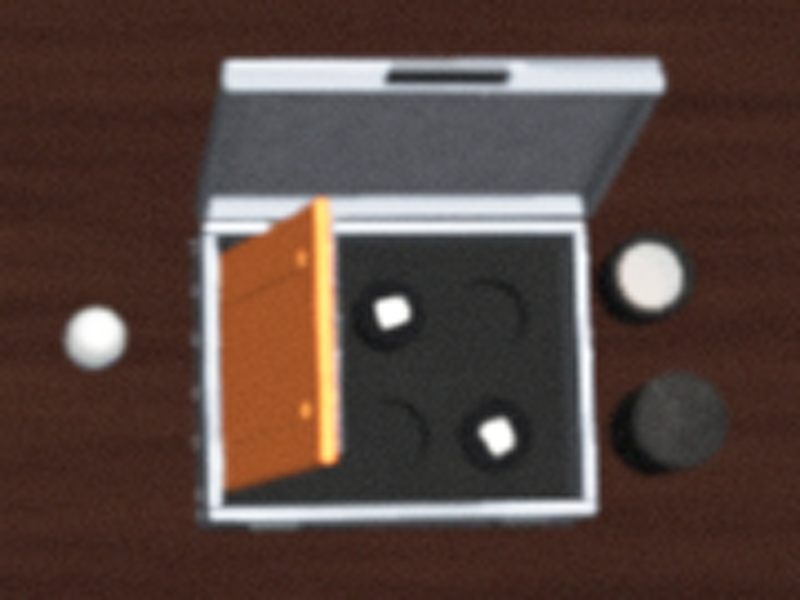

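View pics/sidecrop.png

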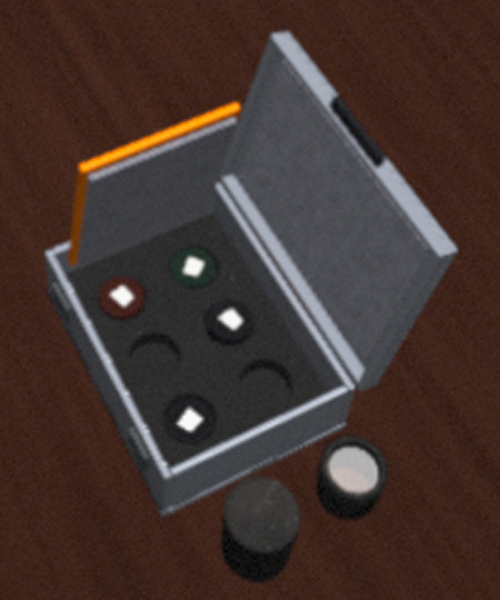

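The crops confirm the layout: flap outer face leaning inward (about 1.40 rad), cover leaning back (about 1.79 rad), and case centre near (0.482, -0.126) with almost no yaw. First move: level the tool yaw, close the fingers and travel over.

```bash
python3 -m jog '[{"offset":[0,0,-1],"rotation":[0,0,6.7],"grip":0},{"offset":[0,0,-1],"rotation":[0,0,6.7],"grip":0},{"offset":[0,0,-1],"rotation":[0,0,6.7],"grip":0},{"offset":[1.7,-2.8,0],"rotation":[0,0,0],"grip":0},{"offset":[1.7,-2.8,0],"rotation":[0,0,0],"grip":0},{"offset":[1.7,-2.8,0],"rotation":[0,0,0],"grip":0},{"offset":[1.7,-2.8,0],"rotation":[0,0,0],"grip":0},{"offset":[1.7,-2.8,0],"rotation":[0,0,0],"grip":0}]' 20
```

```text
time_s: 0.77
ee_pos: [0.274, -0.3752, 0.2592]
tcp_rot: [1.0, -0.001, -0.0, -0.0]
ft_force: [0.9, -0.9, 0.9]
finger_gap: 0.476
finger_force: 0.0
```

```bash
python3 -m jog '[{"offset":[1.6,-2.73,0],"rotation":[0,0,0],"grip":0},{"offset":[1.6,-2.73,0],"rotation":[0,0,0],"grip":0},{"offset":[1.6,-2.73,0],"rotation":[0,0,0],"grip":0},{"offset":[1.6,-2.73,0],"rotation":[0,0,0],"grip":0},{"offset":[1.6,-2.73,0],"rotation":[0,0,0],"grip":0},{"offset":[1.6,-2.73,0],"rotation":[0,0,0],"grip":0},{"offset":[1.6,-2.73,0],"rotation":[0,0,0],"grip":0},{"offset":[1.6,-2.73,0],"rotation":[0,0,0],"grip":0}]' | head -2;
python3 -m jog '[{"offset":[1.6,-2.73,0],"rotation":[0,0,0],"grip":0},{"offset":[1.6,-2.73,0],"rotation":[0,0,0],"grip":0},{"offset":[1.6,-2.73,0],"rotation":[0,0,0],"grip":0},{"offset":[1.6,-2.73,0],"rotation":[0,0,0],"grip":0},{"offset":[1.6,-2.73,0],"rotation":[0,0,0],"grip":0},{"offset":[0,0,0],"rotation":[0,0,0],"grip":0}]'
```

```text
time_s: 1.43
ee_pos: [0.4022, -0.1569, 0.2595]
time_s: 1.93
ee_pos: [0.4836, -0.0178, 0.2592]
tcp_rot: [1.0, 0.002, 0.0, -0.001]
ft_force: [-0.4, -0.8, -0.1]
finger_gap: 0.008
finger_force: 0.0
```

```bash
python3 -m jog '[{"offset":[0,0,2.4],"rotation":[0,0,0],"grip":0},{"offset":[0,0,2.4],"rotation":[0,0,0],"grip":0},{"offset":[0,0,2.4],"rotation":[0,0,0],"grip":0},{"offset":[0,0,2.3],"rotation":[0,0,0],"grip":0},{"offset":[0,0.4,0],"rotation":[0,0,0],"grip":0},{"offset":[0,0.4,0],"rotation":[0,0,0],"grip":0},{"offset":[0,0.4,0],"rotation":[0,0,0],"grip":0},{"offset":[0,0.4,0],"rotation":[0,0,0],"grip":0}]'
for i in 1 2 3; do python3 -m jog '[{"offset":[0,0.4,0],"rotation":[0,0,0],"grip":0},{"offset":[0,0.4,0],"rotation":[0,0,0],"grip":0}]' |grep -E "ee_|ft_"; done
python3 - <<'E'
from workcell import optics
import cv2
cv2.imwrite("pics/side1.png",optics.capture("side")["color"][130:430,200:500])
E
```

```text
time_s: 2.6
ee_pos: [0.4831, -0.0392, 0.1663]
tcp_rot: [1.0, -0.001, 0.001, 0.001]
ft_force: [-0.3, 0.8, 0.8]
finger_gap: 0.008
finger_force: 0.0
ee_pos: [0.4827, -0.0469, 0.1658]
ft_force: [0.6, 0.2, -0.0]
ee_pos: [0.4822, -0.0546, 0.1651]
ft_force: [0.2, 0.9, -1.0]
ee_pos: [0.4819, -0.0623, 0.1647]
ft_force: [-0.2, 2.3, -0.3]
```

View pics/side1.png

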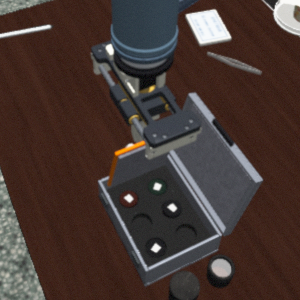

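The side view shows the closed fingertips behind the flap's upper edge at about (135,150), and light contact (2 N). Now I follow the flap's arc.

```bash
python3 -m jog '[{"offset":[0,0.4,0.1],"rotation":[0,0,0],"grip":0},{"offset":[0,0.4,0.1],"rotation":[0,0,0],"grip":0},{"offset":[0,0.4,0.1],"rotation":[0,0,0],"grip":0},{"offset":[0,0.4,0.1],"rotation":[0,0,0],"grip":0},{"offset":[0,0.38,0.16],"rotation":[0,0,0],"grip":0},{"offset":[0,0.38,0.16],"rotation":[0,0,0],"grip":0},{"offset":[0,0.38,0.16],"rotation":[0,0,0],"grip":0},{"offset":[0,0.38,0.16],"rotation":[0,0,0],"grip":0}]' | grep -E "ee_|ft_"
python3 -m jog '[{"offset":[0,0.36,0.21],"rotation":[0,0,0],"grip":0},{"offset":[0,0.36,0.21],"rotation":[0,0,0],"grip":0},{"offset":[0,0.36,0.21],"rotation":[0,0,0],"grip":0},{"offset":[0,0.36,0.21],"rotation":[0,0,0],"grip":0},{"offset":[0,0.31,0.26],"rotation":[0,0,0],"grip":0},{"offset":[0,0.31,0.26],"rotation":[0,0,0],"grip":0},{"offset":[0,0.31,0.26],"rotation":[0,0,0],"grip":0},{"offset":[0,0.31,0.26],"rotation":[0,0,0],"grip":0}]' | grep -E "ee_|ft_"
python3 - <<'E'
from workcell import optics
import cv2
c=optics.capture("side")["color"]; cv2.imwrite("pics/side2.png",cv2.resize(c[200:430,260:490],None,fx=2,fy=2))
E
```

```text
ee_pos: [0.4819, -0.0937, 0.154]
ft_force: [-0.2, 0.6, 0.1]
ee_pos: [0.482, -0.1204, 0.1352]
ft_force: [0.1, 0.8, 0.8]
```

View pics/side2.png

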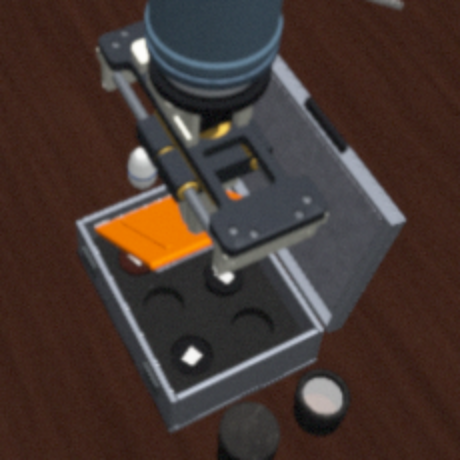

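The flap is folding (orange plate at about (160,230) in the crop), forces are low, and the gripper body is clear of the cover. I continue along the arc.

```bash
python3 -m jog '[{"offset":[0,0.28,0.31],"rotation":[0,0,0],"grip":0},{"offset":[0,0.28,0.31],"rotation":[0,0,0],"grip":0},{"offset":[0,0.28,0.31],"rotation":[0,0,0],"grip":0},{"offset":[0,0.28,0.31],"rotation":[0,0,0],"grip":0},{"offset":[0,0.22,0.35],"rotation":[0,0,0],"grip":0},{"offset":[0,0.22,0.35],"rotation":[0,0,0],"grip":0},{"offset":[0,0.22,0.35],"rotation":[0,0,0],"grip":0},{"offset":[0,0.22,0.35],"rotation":[0,0,0],"grip":0}]' | grep -E "ee_|ft_"
python3 -m jog '[{"offset":[0,0.17,0.38],"rotation":[0,0,0],"grip":0},{"offset":[0,0.17,0.38],"rotation":[0,0,0],"grip":0},{"offset":[0,0.17,0.38],"rotation":[0,0,0],"grip":0},{"offset":[0,0.17,0.38],"rotation":[0,0,0],"grip":0},{"offset":[0,0.1,0.4],"rotation":[0,0,0],"grip":0},{"offset":[0,0.1,0.4],"rotation":[0,0,0],"grip":0},{"offset":[0,0.1,0.4],"rotation":[0,0,0],"grip":0}]' | grep -E "ee_|ft_"
```

```text
ee_pos: [0.482, -0.1403, 0.1087]
ft_force: [-0.5, 1.4, 1.0]
ee_pos: [0.4818, -0.15, 0.0814]
ft_force: [-0.0, -1.2, 0.8]
```

```bash
python3 -m jog '[{"offset":[0,0.04,0.3],"rotation":[0,0,0],"grip":0},{"offset":[0,0.04,0.3],"rotation":[0,0,0],"grip":0},{"offset":[0,0,0.3],"rotation":[0,0,0],"grip":0},{"offset":[0,0,0.2],"rotation":[0,0,0],"grip":0},{"offset":[0,0,0.2],"rotation":[0,0,0],"grip":0},{"offset":[0,0,0.2],"rotation":[0,0,0],"grip":0}]' | grep -E "ee_|ft_"
for i in 1 2 3; do python3 -m jog '[{"offset":[0,0,0.15],"rotation":[0,0,0],"grip":0},{"offset":[0,0,0],"rotation":[0,0,0],"grip":0}]' | grep -E "ee_|ft_"; done
```

```text
ee_pos: [0.4819, -0.1507, 0.0667]
ft_force: [-0.1, -1.2, 0.7]
ee_pos: [0.4817, -0.1505, 0.0651]
ft_force: [-0.2, 0.6, -0.6]
ee_pos: [0.4818, -0.1506, 0.0637]
ft_force: [-0.5, 0.4, 0.0]
ee_pos: [0.4819, -0.1507, 0.0622]
ft_force: [0.7, -0.4, 0.6]
```

```bash
for i in 1 2 3 4 5; do python3 -m jog '[{"offset":[0,0,0.1],"rotation":[0,0,0],"grip":0},{"offset":[0,0,0],"rotation":[0,0,0],"grip":0}]' | grep -E "ee_|ft_"; done
```

```text
ee_pos: [0.4819, -0.1507, 0.0612]
ft_force: [-0.2, -0.5, 0.0]
ee_pos: [0.4819, -0.1507, 0.0602]
ft_force: [1.0, -0.1, 0.5]
ee_pos: [0.4819, -0.1507, 0.0592]
ft_force: [-0.8, -0.0, -0.2]
ee_pos: [0.4819, -0.1507, 0.0583]
ft_force: [-1.1, -0.7, 0.5]
ee_pos: [0.4819, -0.1507, 0.0581]
ft_force: [-2.6, 1.2, 7.9]
```

Contact with the stop: force jumped to 8 N at tip height 47 mm, which is the flap's closed height. I'll lift off, go over behind the cover, and check the flap.

```bash
python3 -m jog '[{"offset":[0,0,0.05],"rotation":[0,0,0],"grip":0},{"offset":[0,0,0],"rotation":[0,0,0],"grip":0},{"offset":[0,0,-1.5],"rotation":[0,0,0],"grip":0},{"offset":[0,0,-3.6],"rotation":[0,0,0],"grip":0},{"offset":[0,0,-3.6],"rotation":[0,0,0],"grip":0},{"offset":[0,0,-3.6],"rotation":[0,0,0],"grip":0},{"offset":[0,0,-3.6],"rotation":[0,0,0],"grip":0},{"offset":[0,0,-3.6],"rotation":[0,0,0],"grip":0}]' | grep -E "ee_|ft_"
python3 -m jog '[{"offset":[2.8,-0.5,0],"rotation":[0,0,0],"grip":0},{"offset":[2.8,-0.5,0],"rotation":[0,0,0],"grip":0},{"offset":[3,-0.5,0],"rotation":[0,0,0],"grip":0},{"offset":[3,-0.5,0],"rotation":[0,0,0],"grip":0},{"offset":[3,-0.5,0],"rotation":[0,0,0],"grip":0},{"offset":[0.2,0,0],"rotation":[0,0,0],"grip":0},{"offset":[0,0,0],"rotation":[0,0,0],"grip":0}]' | grep -E "time|ee_|ft_"
python3 - <<'E'
from workcell import optics
from h import *
ims={n:optics.capture(n) for n in("top","side")}
for n,c in ims.items():
    w=cloud(c); hsv=cv2.cvtColor(c["color"],cv2.COLOR_BGR2HSV)
    o=(hsv[...,0]>3)&(hsv[...,0]<22)&(hsv[...,1]>150)&(w[...,1]>-.23)&(w[...,1]<-.03)&(w[...,0]>.4)&(w[...,0]<.56)
    P=w[o]; a=np.linalg.lstsq(np.c_[P[:,:2],np.ones(len(P))],P[:,2],rcond=None)[0]
    print(n,len(P),"slope y",a[1],np.percentile(P,[2,50,98],axis=0).round(3).tolist())
cv2.imwrite("pics/side3.png",cv2.resize(ims["side"]["color"][200:430,260:490],None,fx=2,fy=2))
E
```

```text
ee_pos: [0.4815, -0.1504, 0.2536]
ft_force: [1.2, -1.1, 0.7]
time_s: 8.87
ee_pos: [0.6306, -0.1253, 0.2504]
ft_force: [-0.4, 0.5, -0.4]
top 7 slope y -1.816924834945191 [[0.489, -0.06, -0.007], [0.531, -0.054, 0.043], [0.532, -0.031, 0.048]]
side 6019 slope y 0.07568771888523272 [[0.405, -0.22, -0.003], [0.478, -0.131, 0.045], [0.535, -0.053, 0.048]]
```

View pics/side3.png

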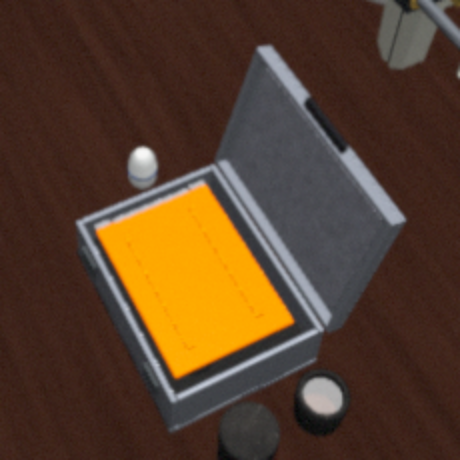

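The flap lies flat over the samples (orange from (95,230) to (290,325)), with nothing else moved. Next I lower the fingers behind the cover and approach.

```bash
python3 -m jog '[{"offset":[0,0,2.4],"rotation":[0,0,0],"grip":0},{"offset":[0,0,2.4],"rotation":[0,0,0],"grip":0},{"offset":[0,0,2.5],"rotation":[0,0,0],"grip":0},{"offset":[-0.5,0,0],"rotation":[0,0,0],"grip":0},{"offset":[-0.5,0,0],"rotation":[0,0,0],"grip":0},{"offset":[-0.5,0,0],"rotation":[0,0,0],"grip":0},{"offset":[-0.4,0,0],"rotation":[0,0,0],"grip":0}]' | grep -E "ee_|ft_"
for i in 1 2 3 4; do python3 -m jog '[{"offset":[-0.35,0,0],"rotation":[0,0,0],"grip":0},{"offset":[-0.35,0,0],"rotation":[0,0,0],"grip":0}]' | grep -E "ee_|ft_"; done
```

```text
ee_pos: [0.6109, -0.1264, 0.1813]
ft_force: [-0.1, -0.6, 0.4]
ee_pos: [0.604, -0.1261, 0.1805]
ft_force: [0.9, -0.9, -0.4]
ee_pos: [0.5971, -0.126, 0.1796]
ft_force: [1.7, 0.2, 1.3]
ee_pos: [0.5903, -0.1259, 0.1794]
ft_force: [2.1, 0.4, 1.5]
ee_pos: [0.5828, -0.1258, 0.179]
ft_force: [2.1, 0.5, 1.3]
```

```bash
python3 -m jog '[{"offset":[-0.33,0,0],"rotation":[0,0,0],"grip":0},{"offset":[-0.33,0,0],"rotation":[0,0,0],"grip":0},{"offset":[-0.33,0,0],"rotation":[0,0,0],"grip":0},{"offset":[-0.33,0,0],"rotation":[0,0,0],"grip":0},{"offset":[-0.41,0,0],"rotation":[0,0,0],"grip":0},{"offset":[-0.41,0,0],"rotation":[0,0,0],"grip":0},{"offset":[-0.41,0,0],"rotation":[0,0,0],"grip":0},{"offset":[-0.41,0,0],"rotation":[0,0,0],"grip":0}]' | grep -E "ee_|ft_"
python3 -m jog '[{"offset":[-0.42,0,0.04],"rotation":[0,0,0],"grip":0},{"offset":[-0.42,0,0.04],"rotation":[0,0,0],"grip":0},{"offset":[-0.42,0,0.04],"rotation":[0,0,0],"grip":0},{"offset":[-0.42,0,0.04],"rotation":[0,0,0],"grip":0},{"offset":[-0.41,0,0.1],"rotation":[0,0,0],"grip":0},{"offset":[-0.41,0,0.1],"rotation":[0,0,0],"grip":0},{"offset":[-0.41,0,0.1],"rotation":[0,0,0],"grip":0},{"offset":[-0.41,0,0.1],"rotation":[0,0,0],"grip":0}]' | grep -E "ee_|ft_"
python3 - <<'E'
from workcell import optics
import cv2
c=optics.capture("side")["color"]; cv2.imwrite("pics/side4.png",cv2.resize(c[180:430,260:510],None,fx=2,fy=2))
E
```

```text
ee_pos: [0.5528, -0.1258, 0.1789]
ft_force: [2.0, -0.9, 0.9]
ee_pos: [0.5196, -0.1257, 0.173]
ft_force: [0.8, 0.2, 0.0]
```

View pics/side4.png

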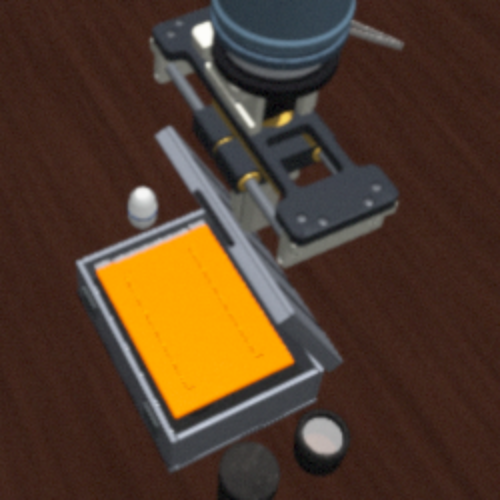

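The cover's front edge, now (165,130) to (290,315), is past vertical and closing smoothly with the fingers behind it. I continue along the arc.

```bash
python3 -m jog '[{"offset":[-0.39,0,0.16],"rotation":[0,0,0],"grip":0},{"offset":[-0.39,0,0.16],"rotation":[0,0,0],"grip":0},{"offset":[-0.39,0,0.16],"rotation":[0,0,0],"grip":0},{"offset":[-0.39,0,0.16],"rotation":[0,0,0],"grip":0},{"offset":[-0.36,0,0.22],"rotation":[0,0,0],"grip":0},{"offset":[-0.36,0,0.22],"rotation":[0,0,0],"grip":0},{"offset":[-0.36,0,0.22],"rotation":[0,0,0],"grip":0},{"offset":[-0.36,0,0.22],"rotation":[0,0,0],"grip":0}]' | grep -E "ee_|ft_"
python3 -m jog '[{"offset":[-0.32,0,0.27],"rotation":[0,0,0],"grip":0},{"offset":[-0.32,0,0.27],"rotation":[0,0,0],"grip":0},{"offset":[-0.32,0,0.27],"rotation":[0,0,0],"grip":0},{"offset":[-0.32,0,0.27],"rotation":[0,0,0],"grip":0},{"offset":[-0.28,0,0.32],"rotation":[0,0,0],"grip":0},{"offset":[-0.28,0,0.32],"rotation":[0,0,0],"grip":0},{"offset":[-0.28,0,0.32],"rotation":[0,0,0],"grip":0},{"offset":[-0.28,0,0.32],"rotation":[0,0,0],"grip":0}]' | grep -E "ee_|ft_"
```

```text
ee_pos: [0.4898, -0.1257, 0.1578]
ft_force: [1.6, -0.9, -0.0]
ee_pos: [0.4658, -0.1257, 0.1341]
ft_force: [0.8, -0.5, 0.7]
```

```bash
python3 -m jog '[{"offset":[-0.23,0,0.35],"rotation":[0,0,0],"grip":0},{"offset":[-0.23,0,0.35],"rotation":[0,0,0],"grip":0},{"offset":[-0.23,0,0.35],"rotation":[0,0,0],"grip":0},{"offset":[-0.23,0,0.35],"rotation":[0,0,0],"grip":0},{"offset":[-0.17,0,0.38],"rotation":[0,0,0],"grip":0},{"offset":[-0.17,0,0.38],"rotation":[0,0,0],"grip":0},{"offset":[-0.17,0,0.38],"rotation":[0,0,0],"grip":0},{"offset":[-0.17,0,0.38],"rotation":[0,0,0],"grip":0}]' | grep -E "ee_|ft_"
python3 -m jog '[{"offset":[-0.1,0,0.35],"rotation":[0,0,0],"grip":0},{"offset":[-0.1,0,0.35],"rotation":[0,0,0],"grip":0},{"offset":[-0.1,0,0.3],"rotation":[0,0,0],"grip":0},{"offset":[0,0,0.2],"rotation":[0,0,0],"grip":0},{"offset":[0,0,0.2],"rotation":[0,0,0],"grip":0},{"offset":[0,0,0.2],"rotation":[0,0,0],"grip":0},{"offset":[0,0,0],"rotation":[0,0,0],"grip":0}]' | grep -E "time|ee_|ft_"
```

```text
ee_pos: [0.45, -0.1257, 0.1049]
ft_force: [1.1, -0.1, 0.6]
time_s: 14.18
ee_pos: [0.447, -0.1255, 0.0889]
ft_force: [0.1, -0.1, 0.8]
```

Final closed height for the TCP is about 81 mm; the last 8 mm go slowly.

```bash
for i in 1 2; do python3 -m jog '[{"offset":[0,0,0.15],"rotation":[0,0,0],"grip":0},{"offset":[0,0,0.15],"rotation":[0,0,0],"grip":0},{"offset":[0,0,0],"rotation":[0,0,0],"grip":0}]' | grep -E "ee_|ft_"; done
for i in 1 2 3; do python3 -m jog '[{"offset":[0,0,0.08],"rotation":[0,0,0],"grip":0},{"offset":[0,0,0],"rotation":[0,0,0],"grip":0}]' | grep -E "ee_|ft_"; done
```

```text
ee_pos: [0.4471, -0.1256, 0.0861]
ft_force: [0.3, 0.3, -1.1]
ee_pos: [0.447, -0.1256, 0.083]
ft_force: [-0.2, 0.0, -0.1]
ee_pos: [0.4471, -0.1256, 0.0824]
ft_force: [0.5, -0.4, -0.3]
ee_pos: [0.4471, -0.1257, 0.0816]
ft_force: [-0.2, -0.2, 0.1]
ee_pos: [0.4472, -0.1257, 0.0812]
ft_force: [-0.8, 1.2, 3.7]
```

```bash
python3 -m jog '[{"offset":[0,0,0.05],"rotation":[0,0,0],"grip":0},{"offset":[0,0,0],"rotation":[0,0,0],"grip":0}]' | grep -E "ee_|ft_"; python3 -m jog '[{"offset":[0,0,0.05],"rotation":[0,0,0],"grip":0},{"offset":[0,0,0],"rotation":[0,0,0],"grip":0}]' | grep -E "ee_|ft_"
python3 -m jog '[{"offset":[0,0,-1.5],"rotation":[0,0,0],"grip":0},{"offset":[0,0,-3.5],"rotation":[0,0,0],"grip":0},{"offset":[0,0,-3.5],"rotation":[0,0,0],"grip":0},{"offset":[0,0,-3.5],"rotation":[0,0,0],"grip":0},{"offset":[0,0,-3.5],"rotation":[0,0,0],"grip":0},{"offset":[0,3,0],"rotation":[0,0,0],"grip":0},{"offset":[0,3,0],"rotation":[0,0,0],"grip":0},{"offset":[0,3,0],"rotation":[0,0,0],"grip":0}]' | grep -E "ee_|ft_"
python3 -m jog '[{"offset":[0,3.5,0],"rotation":[0,0,0],"grip":0},{"offset":[0,3.5,0],"rotation":[0,0,0],"grip":0},{"offset":[0,3.5,0],"rotation":[0,0,0],"grip":0},{"offset":[0,3,0],"rotation":[0,0,0],"grip":0},{"offset":[0,2,0],"rotation":[0,0,0],"grip":0},{"offset":[0,0,0],"rotation":[0,0,0],"grip":0},{"offset":[0,0,0],"rotation":[0,0,0],"grip":0}]'
python3 - <<'E'
from workcell import optics
from h import *
for n in("top","side"):
    c=optics.capture(n);w=cloud(c)
    m=(w[...,2]>.06)&(w[...,2]<.085)&(w[...,1]>-.2)&(w[...,1]<-.05)&(w[...,0]>.43)&(w[...,0]<.545)
    P=w[m]; a=np.linalg.lstsq(np.c_[P[:,:2],np.ones(len(P))],P[:,2],rcond=None)[0]
    print(n,len(P),"slope x,y",a[:2].round(4),"z",P[:,2].mean().round(4))
    if n=="top":
        for (u,v) in [(351,256),(476,242),(481,275)]: print(np.median(w[v-3:v+4,u-3:u+4].reshape(-1,3),0).round(3))
    else: cv2.imwrite("pics/side5.png",cv2.resize(c["color"][180:460,230:510],None,fx=2,fy=2))
E
```

```text
ee_pos: [0.4472, -0.1257, 0.0811]
ft_force: [-1.9, 0.5, 9.8]
ee_pos: [0.4472, -0.1257, 0.081]
ft_force: [-3.9, 1.6, 12.6]
ee_pos: [0.4474, -0.2165, 0.236]
ft_force: [0.7, -0.3, 0.7]
time_s: 16.77
ee_pos: [0.4465, -0.3712, 0.2341]
tcp_rot: [1.0, -0.001, -0.0, -0.001]
ft_force: [-0.3, 0.5, -0.1]
finger_gap: 0.007
finger_force: 0.0
top 4576 slope x,y [-0.0002 -0.0004] z 0.0693
[0.495 0.006 0.038]
[ 0.523 -0.245  0.032]
[ 0.455 -0.247  0.053]
side 5501 slope x,y [0.0017 0.0006] z 0.0685
```

View pics/side5.png

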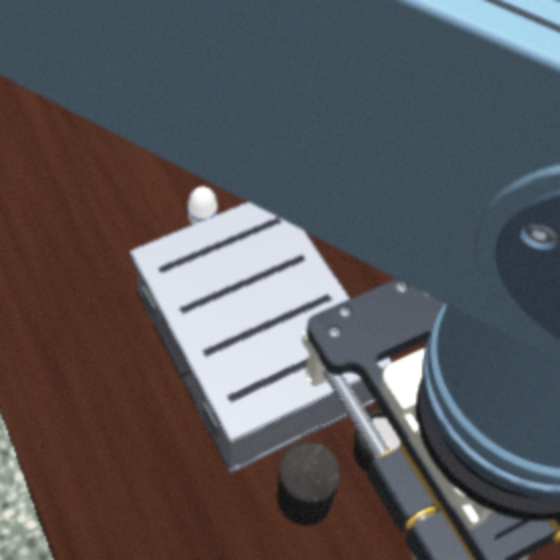

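The cover (corners around (135,250) and (230,440)) lies level at 70 mm. The three side objects have not moved, and the robot is clear above.

```bash
python3 -c "
from workcell import job
print(job.sign_off())"
```

```text
the job is handed in; nothing more can be done
None
```

The flap was pushed fully down first and the cover then fully shut over it, with light contact forces (about 13 N at most in the readings); the three things beside the case did not move, the robot finished clear, and I handed the job in at about 17 s.

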